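# Stop a stacking tray rocking with a wedge

## Task

The grey stacking tray stands on only three rubber castor cups and rocks whenever the corner post with the yellow cap, whose cup is missing, is pressed down. With your fingertips push the orange wedge along the bench, thin end first, under that post until it just fills the gap without jacking the tray up, then press down firmly on the yellow cap for a moment to prove that the tray no longer rocks, and finish clear of everything with the wedge left snug in place. Push and press only: do not lift or carry anything, keep the tray in its cups, and leave the bowl, jar and brush where they are.

Things in the scene. Friction and masses are not known exactly. Their poses are not given: they have to be found in the camera images.
- tray: grey open stacking tray, 200 x 280 mm (x, y), about 0.8 kg, round posts (radius 13 mm) at its corners (+-100, +-140) mm, a lidded tub fixed inside. Origin: centre of the plane under its four feet; z up; floor underside 25, rim 75, post tops 85 mm above it. Loose in three cups; 1 to 2 N on the yellow cap tips it until that foot meets bench or wedge
- cups: three black rubber castor cups, radius 22 mm, fixed to the bench under all posts but the yellow-capped one; a 4 mm rim (inner radius 13 mm) keeps each foot in. Origin: under the tray's centre, axes as the tray's; feet stand 14.5 mm above it. The origin is 0 to 5 mm below the bench top (z = 0), different each time, so the gap under the unsupported foot is 9.5 to 14.5 mm
- foot (a point): centre of the ball foot, radius 10 mm, at the bottom of the yellow-capped post (the unsupported corner, at (-100, +140) mm in the tray's frame: nearest the robot, on its left); the lowest point of the foot is 10 mm below this point
- cap_top (a point): centre of the top of the yellow cap, a disc of radius 15 mm and 8 mm thick on the unsupported post, 93 mm above the plane of the feet: the place to press. A press of more than 3 N kept up for a third of a second counts
- wedge: loose orange wedge, 150 mm long, 60 wide, 24 thick at its upright back face, 6 at its thin end, top one flat slope, about 0.1 kg. Origin: centre of the underside; x points to the thin end (at x = +75 mm; back face at -75 mm); z up. Starts on the bench by the unsupported corner, thin end roughly towards it. Slides with about 1 N, and takes 2.5 N or more once it bears on the foot
- wedge_face: the wedge's sloping top face: origin at the middle of the slope (15 mm above the underside), x down the slope to the thin end, z square out of the slope. A foot that just touches the slope has its centre (foot) 10 mm above this face
- bowl: steel bowl, rim radius 65 mm, 50 mm high, bystander; origin under its centre
- jar: amber jar with white lid, radius 32 mm, 90 mm high, bystander; origin under its centre
- brush: hand brush lying on the bench, bystander; origin on the underside
Things that resemble listed ones, but are neither listed nor needed, are in the scene too. Several things have the shape of the wedge; the one meant has the colours described above.

How it is judged:
By the outcome, as a careful person would: the job done as asked, in the order asked, and still so for the second after the job is handed in, with the robot touching nothing.
It also fails if it takes over 51 s, if anything falls off the work surface, if the arm or the gripper's body presses on something with over 40 N, if the wrist force passes 120 N, or if a joint passes its speed limit or range.

## Robot

A 6-joint arm with a two-finger parallel gripper is mounted at the origin on the work surface. World frame = base frame: x ahead of the robot, y to its left, z up, the work surface at z = 0. Lengths are in m, angles in rad, forces in N, time in s.
With the tool pointing down it reaches from about 0.3 to 0.875 m from the base axis. Payload 6.4 kg.
Tool frame: the origin (TCP) lies at the very end of the fingers, on their centre line; the grasp point (between the pads) lies 19 mm behind it; z points along the fingers, y is the line along which they close (so a half turn about z gives the same grasp; the last joint's range is limited). The gripper opens to 85 mm and grips with 20 to 120 N. Pads are 22 mm wide; open, the fingers measure 114 mm over their backs; the gripper's body (76 mm by 85 mm) begins 54 mm behind the grasp point. The pads swing forward as they close: fully open they stand 13 mm farther back than shut.
Start: joints at [-1.348, 0.181, 1.607, -0, 1.354, -0.206], TCP at [0.239, -0.523, 0.231] pointing down, gripper open.
Joint ranges: [-2.99, 2.99], [-0.89, 2.07], [0.3, 2.58], [-1.14, 4.28], [0, 2.63], [-3.12, 3.12]. Speed limits (rad/s): [2.57, 2.57, 3.01, 3.14, 3.14, 3.14].

## Interface

Orientations are given as a unit quaternion [w, x, y, z].
In Python, from bench import ctrl, camera, calibration, order, outline_of gives the robot as it stands.
- The arm moves only by the tool move_arm, never from a script. Its argument "series" is a list that holds one entry, the list of rows, each a list of 5 numbers: the opening, from 0 (shut) to 1 (fully open), then the shift along the tool's x, y, z in mm, then the turn about the tool's z in rad. A call has exactly 10 rows; each row is the pose to reach, as a shift and turn from the pose commanded when the call began, along the tool's axes at that moment; what a row does not reach only later rows make up. A row lasts 1/12 s, in which the tool goes at most 41.7 mm and 7.16 degrees, less where a joint would pass 70% of its speed; a pose out of reach is approached as far as the arm can. A call with a gripper value outside its range is refused whole. The fingers move at their own pace and stop on an object; the grip force is fixed at half the most. Time passes only in rows, so rows that repeat a pose let the fingers close, or fill a call up. It gives the time, the measured TCP pose, the force, the opening and the grip force at its end, in the units of the state.
- ctrl.get_obs(): the state, without advancing time (a new reading comes with each control period).
- camera(name): name is "scene" or "top" or "wrist"; returns (picture, depth): 420x560x3 uint8, blue, green, red; 420x560 float32, m along the optical axis (not along the pixel's ray), 0 where there is no reading.
- calibration(name): a dict with "intrinsics" (3x3 intrinsics, pixels), "k1" (the pictures are not rectified: a ray, as slopes to the right and down, at radius r is drawn at 1 + k1 r^2 times it, then the intrinsics apply), "rvec" (rotation vector, rad) and "tvec" (3), from world to camera coordinates, as OpenCV has them. Camera axes: x right, y down, z forward; pixel columns grow to the right and rows downward; lengths in m; the calibration is good to about 2 mm. A picture is of the moment at which its call begins: read the wrist's pose just before it. calibration takes no time and is no camera call; for the wrist camera it gives the pose at the moment of the call.
- order.hand_in(): hands the job in; it is judged then, once.
Trained networks look in the newest picture that a camera, given by its name, has taken for a name from the list of things; names that differ only in an ending like _2 or _b are one class to them, and where a whole thing is asked for, a point or a joint stands for the part that bears it (a point fixed in the world has none). Each returns a list of dicts, best first, with "conf" (0 to 1); they miss things now and then, are a little off and sometimes report something else, mostly with a low value. They report only what shows in the picture. A call takes as long as a camera call. They do not tell look-alikes from the thing itself.
- outline_of(target, camera): "region" (420x560 bool, what is visible of it) and "bbox" ([centre column, centre row, width, height] in pixels, round what is visible of it).
The state is a dict: "time_s": time; "q": joint angles; "dq": joint speeds; "joint_efforts": joint torques, N m; "eef_pos": TCP position; "eef_rot": TCP orientation; "wrist_force": force on the tool from outside, world axes, zero at the start; "torque": the same for the moment, N m; "opening": opening from 0.0 (shut) to 1.0 (fully open); "grasp_force": force on a finger pad.
Only numpy, scipy, OpenCV 4.12 (cv2) and the standard library are available. Lean on these libraries where they do the work, as an engineer would, in place of code of your own. Each camera call takes 0.05 s, during which the arm holds its last target. There are 200 camera calls.

## Working session

There is one attempt and no reset: what is moved stays moved. The work goes in short steps, Python scripts to look and compute and a tool call to move; the robot and the scene stay as the last step left them, time stands still between calls to the robot, and variables do not carry over. Pictures are saved under pics/ and viewed, at most 10 in all, crops included, and the job is handed in when it is done.

Besides the shell and the picture viewer there is one more tool, called after "Emit:" by a JSON object that holds its "op" and its "data", one argument or row to a line. move_arm: Moves the arm, as the interface text tells. Its arguments: {"type":"object","properties":{"series":{"type":"array","items":{"type":"array","items":{"type":"array","items":{"type":"number"}}}}},"required":["series"]}

```bash
mkdir -p pics; cat > h.py <<'E'
import numpy as np, cv2
from bench import ctrl, camera, calibration, order, outline_of
def cloud(name, depth, cal=None):
    c=cal or calibration(name); K=np.array(c["intrinsics"],float); k1=c["k1"]
    v,u=np.mgrid[:420,:560].astype(float)
    x=(u-K[0,2])/K[0,0]; y=(v-K[1,2])/K[1,1]; xd,yd=x.copy(),y.copy()
    for _ in range(10):
        s=1+k1*(x*x+y*y); x,y=xd/s,yd/s
    P=np.stack([x*depth,y*depth,depth],-1)
    R=cv2.Rodrigues(np.array(c["rvec"],float))[0]; t=np.array(c["tvec"],float).ravel()
    W=(P-t)@R; W[depth<=0]=np.nan
    return W
def proj(name,p):
    c=calibration(name);K=np.array(c["intrinsics"],float);R=cv2.Rodrigues(np.array(c["rvec"],float))[0]
    q=R@np.array(p,float)+np.array(c["tvec"],float).ravel(); x,y=q[:2]/q[2]; s=1+c["k1"]*(x*x+y*y)
    return K[0,0]*x*s+K[0,2],K[1,1]*y*s+K[1,2]
E
python3 - <<'E'
from h import *
o=ctrl.get_obs(); print(o)
for n in ("top","scene"):
    im,d=camera(n); cv2.imwrite(f"pics/{n}0.png",im); W=cloud(n,d); np.savez(f"{n}0.npz",im=im,W=W)
    for t in ("wedge","tray","cap_top","bowl","jar","brush"):
        for r in outline_of(t,n)[:3]:
            m=r["region"]; P=W[m]; print(n,t,round(r["conf"],2),np.round(r["bbox"]).astype(int),np.round(np.nanmedian(P,0),3),im[m].mean(0).astype(int))
E
```

```text
{'time_s': 0.0, 'q': array([-1.34830852e+00,  1.81533749e-01,  1.60803054e+00, -1.07931694e-05,
        1.35376594e+00, -2.06318228e-01]), 'dq': array([-0.00130467, -0.00157021, -0.00031005,  0.0005579 , -0.00074582,
       -0.00062337]), 'joint_efforts': array([ 4.41335415e-04, -4.44876730e+01, -3.51335192e+01, -3.51526651e-04,
        9.03596054e-03, -1.33927762e-05]), 'eef_pos': array([ 0.23895502, -0.52238819,  0.23037735]), 'eef_rot': array([-8.68714950e-04,  9.77102968e-01,  2.12765211e-01, -1.22926777e-05]), 'wrist_force': array([-0.08514923,  0.02417424,  0.11214158]), 'torque': array([ 0.03640804, -0.04456726,  0.03271602]), 'grasp_force': 0.0, 'opening': 0.9988031722129491}
top wedge 0.9 [258 240  64  36] [0.478 0.065 0.014] [ 42  96 176]
top wedge 0.65 [157 141  65  33] [0.746 0.327 0.013] [107  97 164]
top wedge 0.62 [193 300  63  59] [0.331 0.229 0.015] [134  76  47]
top tray 0.67 [357 177 138 114] [ 0.627 -0.17   0.041] [108 125 107]
top cap_top 0.42 [305 225  13  13] [ 0.504 -0.047  0.102] [ 56 167 182]
top cap_top 0.33 [258 239  67  32] [0.478 0.066 0.015] [ 41  96 17
[... 213 characters left out ...]
wedge 0.93 [321 220  28  54] [0.643 0.119 0.015] [148 128 221]
scene wedge 0.89 [388 194  34  52] [0.744 0.324 0.015] [145 125 218]
scene wedge 0.68 [260 144  21  43] [0.331 0.224 0.015] [160  80  42]
scene tray 0.72 [242 289 146 154] [ 0.621 -0.184  0.044] [127 144 125]
scene cap_top 0.63 [242 289 146 151] [ 0.62  -0.183  0.043] [126 143 124]
scene cap_top 0.42 [240 216  10   5] [ 0.503 -0.05   0.103] [ 65 199 231]
scene bowl 0.59 [346 129  36  30] [0.503 0.463 0.025] [124 129 135]
scene bowl 0.34 [123 303  33  33] [ 0.447 -0.392  0.088] [132 148 161]
scene jar 0.67 [124 303  32  35] [ 0.447 -0.392  0.087] [131 146 160]
scene brush 0.98 [169 252  53  50] [ 0.392 -0.201  0.018] [113 129 146]
```

View pics/top0.png

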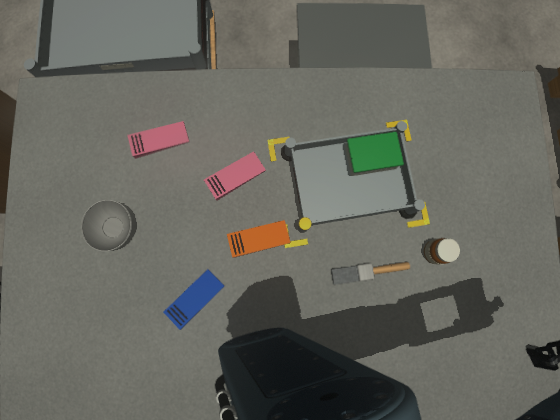

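View pics/scene0.png

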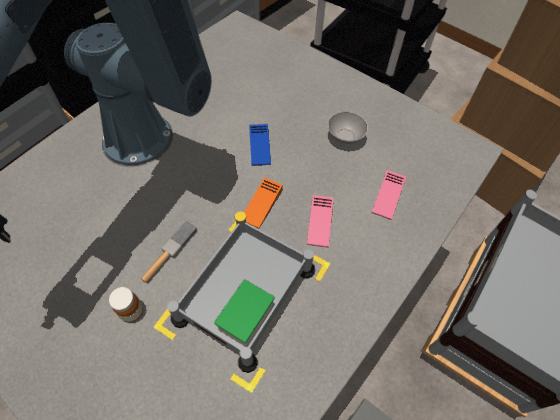

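The top view shows the orange wedge at (258,240), with its striped thick end on the left and its thin end pointing at the yellow cap at (305,225). The scene view agrees. Pink and blue wedges are look-alikes. Next I'll measure precisely.

```bash
python3 - <<'E'
from h import *
for n in ("top","scene"):
    f=np.load(f"{n}0.npz"); im=f["im"]; W=f["W"]; hsv=cv2.cvtColor(im,cv2.COLOR_BGR2HSV)
    m=cv2.inRange(hsv,(5,150,90),(16,255,255))>0
    m&=(np.abs(W[...,0]-.478)<.12)&(np.abs(W[...,1]-.065)<.12)
    P=W[m]; P=P[(P[:,2]>.002)&(P[:,2]<.04)]
    r=cv2.minAreaRect((P[:,:2]*1000).astype(np.float32)); print(n,"wedge",len(P),r,cv2.boxPoints(r).round(0).tolist())
    A=np.c_[P[:,:2]-P[:,:2].mean(0),np.ones(len(P))]; c=np.linalg.lstsq(A,P[:,2],rcond=None)[0]; print("grad",c, "dir",np.degrees(np.arctan2(-c[1],-c[0])))
    y=cv2.inRange(hsv,(22,120,90),(35,255,255))>0
    y&=np.abs(W[...,2]-.103)<.012
    Q=W[y]; print("cap",len(Q),np.median(Q,0),Q.min(0),Q.max(0))
    b=(np.abs(W[...,0]-.45)<.03)&(np.abs(W[...,1]-.2)<.05)
    print("bench z",np.nanmedian(W[b][:,2]))
    # post tops
    for nm,p in (("a",(.70,-.03)),("b",(.72,-.3)),("c",(.52,-.32))):
        s=(np.abs(W[...,2]-.095)<.007)&(np.hypot(W[...,0]-p[0],W[...,1]-p[1])<.05); print(nm,s.sum(),np.median(W[s],0) if s.any() else 0)
E
```

```text
top wedge 1311 ((480.28228759765625, 64.51332092285156), (62.12726593017578, 149.83224487304688), 13.158929824829102) [[433.0, 130.0], [467.0, -16.0], [528.0, -1.0], [493.0, 145.0]]
grad [-0.03055074  0.11201491  0.01408203] dir -74.74429849953289
cap 125 [ 0.50435091 -0.04705221  0.10177296] [ 0.49031931 -0.30537635  0.0933786 ] [ 0.75391179 -0.0332274   0.10498839]
bench z -0.0006411967440087607
a 99 [ 0.70273536 -0.01848649  0.09412339]
b 309 [ 0.71118893 -0.27723501  0.09633739]
c 101 [ 0.54444902 -0.32258159  0.0936464 ]
scene wedge 948 ((476.2567138671875, 63.810508728027344), (62.30281066894531, 152.59783935546875), 14.161361694335938) [[427.0, 130.0], [465.0, -18.0], [525.0, -3.0], [488.0, 145.0]]
grad [-0.04852489  0.103951    0.01501009] dir -64.97658071142178
cap 91 [ 0.50226765 -0.0492824   0.10256824] [ 0.48696669 -0.06215416  0.09797821] [ 0.5157013  -0.03495989  0.10634275]
bench z 0.0004991425680500004
a 96 [ 0.70013826 -0.02087152  0.09410733]
b 398 [ 0.7111455  -0.27858862  0.09712158]
c 106 [ 0.54173768 -0.32517852  0.0943088 ]
```

Emit:
{"op": "move_arm", "data": {
  "series": [
    [[0.4,25,-28,0,-0.07],[0.4,50,-56,0,-0.14],[0.4,75,-84,0,-0.21],[0.4,100,-112,0,-0.28],[0.4,125,-140,0,-0.35],[0.4,150,-168,0,-0.42],[0.4,175,-196,0,-0.49],[0.4,200,-224,0,-0.56],[0.4,225,-252,0,-0.63],[0.4,241,-271,0,-0.69]]
  ]
}}

```text
time_s: 1.53
eef_pos: [0.3459, -0.1735, 0.2314]
eef_rot: [0.0, 0.846, 0.533, 0.0]
wrist_force: [0.6, -1.4, 0.6]
opening: 0.4
grasp_force: 0.0
```

```bash
cat >> h.py <<'E'
from scipy.spatial.transform import Rotation as Ro
def to(p,yaw):
    o=ctrl.get_obs(); q=o["eef_rot"]; R=Ro.from_quat([q[1],q[2],q[3],q[0]]).as_matrix()
    y=np.degrees(np.arctan2(R[1,0],R[0,0]))
    print("t",round(o["time_s"],2),"tcp",np.round(o["eef_pos"]*1e3,1),"yaw",round(y,1),"q",np.round(o["q"],2),"F",np.round(o["wrist_force"],2),"open",round(o["opening"],2))
    print("shift",np.round(R.T@(np.array(p)-o["eef_pos"])*1e3,1),"turn",round(np.radians(-(yaw-y)),3))
E
python3 -c "
from h import *
to([.452,.171,.231],103.5)"
```

```text
t 1.53 tcp [ 345.9 -173.5  231.4] yaw 64.4 q [-0.77 -0.28  2.04  0.    1.37 -0.33] F [ 0.64 -1.36  0.6 ] open 0.4
shift [356.5 -53.5   0.6] turn -0.683
```

Emit:
{"op": "move_arm", "data": {
  "series": [
    [[0.4,36,-5,0,-0.07],[0.4,72,-11,0,-0.14],[0.4,108,-16,0,-0.21],[0.4,144,-22,0,-0.28],[0.4,180,-27,0,-0.35],[0.4,216,-33,0,-0.42],[0.4,252,-38,0,-0.49],[0.4,288,-43,0,-0.56],[0.4,324,-49,0,-0.63],[0.4,356,-53,0,-0.683]]
  ]
}}

```text
time_s: 2.37
eef_pos: [0.4536, 0.1696, 0.2315]
eef_rot: [0.0, 0.619, 0.785, 0.0]
wrist_force: [0.8, -0.9, 0.6]
opening: 0.4
grasp_force: 0.0
```

```bash
python3 - <<'E'
from h import *
to([.452,.171,.012],103.5)
for n in ("wrist","top"):
    im,d=camera(n); cv2.imwrite(f"pics/{n}1.png",im); W=cloud(n,d); np.savez(f"{n}1.npz",im=im,W=W); hsv=cv2.cvtColor(im,cv2.COLOR_BGR2HSV)
    m=cv2.inRange(hsv,(5,150,90),(16,255,255))>0
    m&=(np.abs(W[...,0]-.478)<.12)&(np.abs(W[...,1]-.065)<.12)
    P=W[m]; P=P[(P[:,2]>.002)&(P[:,2]<.04)]
    if len(P)>20:
        r=cv2.minAreaRect((P[:,:2]*1000).astype(np.float32)); print(n,len(P),r,cv2.boxPoints(r).round(0).tolist())
E
```

```text
t 2.37 tcp [453.6 169.6 231.5] yaw 103.5 q [ 0.11 -0.03  1.83  0.    1.34 -0.12] F [ 0.8  -0.88  0.64] open 0.4
shift [  1.7  -1.4 219.5] turn -0.0
wrist 5544 ((478.7351379394531, 69.41918182373047), (59.91292190551758, 150.49090576171875), 13.507259368896484) [[432.0, 136.0], [467.0, -11.0], [525.0, 3.0], [490.0, 150.0]]
top 1316 ((480.17340087890625, 64.5809097290039), (61.77743911743164, 149.81871032714844), 13.21605396270752) [[433.0, 130.0], [467.0, -15.0], [527.0, -1.0], [493.0, 145.0]]
```

View pics/wrist1.png

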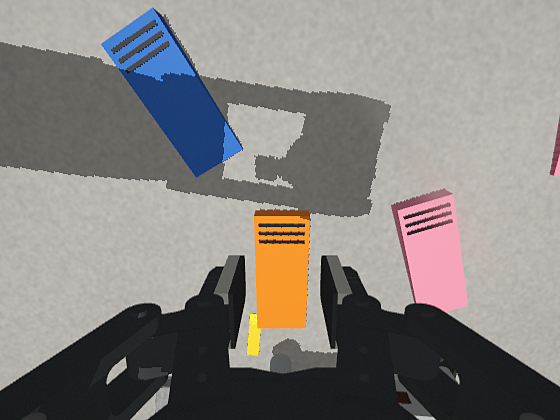

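Emit:
{"op": "move_arm", "data": {
  "series": [
    [[0.3,5,0,25,0],[0.3,5,0,50,0],[0.3,5,0,75,0],[0.3,5,0,100,0],[0.3,5,0,125,0],[0.3,5,0,150,0],[0.3,5,0,175,0],[0.3,5,0,200,0],[0.3,5,0,215,0],[0.3,5,0,225,0]]
  ]
}}

```text
time_s: 3.3
eef_pos: [0.4509, 0.1712, 0.0045]
eef_rot: [-0.001, 0.621, 0.784, -0.001]
wrist_force: [-0.7, 0.1, 0.3]
opening: 0.3
grasp_force: 0.0
```

Emit:
{"op": "move_arm", "data": {
  "series": [
    [[0.3,0,0,0,0],[0.3,-3,0,0,0],[0.3,-6,0,0,0],[0.3,-9,0,0,0],[0.3,-12,0,0,0],[0.3,-14,0,0,0],[0.3,-16,0,0,0],[0.3,-18,0,0,0],[0.3,-19,0,0,0],[0.3,-20,0,0,0]]
  ]
}}

```text
time_s: 4.13
eef_pos: [0.4569, 0.1524, 0.0063]
eef_rot: [-0.0, 0.621, 0.784, 0.0]
wrist_force: [0.5, -0.1, -0.8]
opening: 0.298
grasp_force: 0.0
```

```bash
cat >> h.py <<'E'
def look(tag,cams=("top","scene")):
    for n in cams:
        im,d=camera(n); cv2.imwrite(f"pics/{n}{tag}.png",im); W=cloud(n,d); np.savez(f"{n}{tag}.npz",im=im,W=W); hsv=cv2.cvtColor(im,cv2.COLOR_BGR2HSV)
        m=cv2.inRange(hsv,(5,150,60),(16,255,255))>0
        m&=(np.abs(W[...,0]-.478)<.12)&(np.abs(W[...,1]-.03)<.15)
        P=W[m]; P=P[(P[:,2]>.002)&(P[:,2]<.04)]
        if len(P)>20:
            r=cv2.minAreaRect((P[:,:2]*1000).astype(np.float32)); print(n,len(P),cv2.boxPoints(r).round(0).tolist())
        y=(cv2.inRange(hsv,(22,120,90),(35,255,255))>0)&(np.abs(W[...,2]-.103)<.012)&(np.abs(W[...,1]+.05)<.04)
        Q=W[y]; print(n,"cap",len(Q),np.round(np.median(Q,0),4),np.round(Q.mean(0),4))
E
python3 -c "
from h import *
to([.453,.175,.006],103.5)
look(2)"
```

```text
t 4.13 tcp [456.9 152.4   6.3] yaw 103.2 q [ 0.07  0.32  1.97  0.    0.85 -0.16] F [ 0.54 -0.08 -0.82] open 0.3
shift [22.9  1.4  0.3] turn -0.005
top 1123 [[437.0, 113.0], [468.0, -15.0], [526.0, -1.0], [495.0, 127.0]]
top cap 124 [ 0.504  -0.0471  0.102 ] [ 0.5039 -0.0468  0.1019]
scene 946 [[428.0, 132.0], [463.0, -17.0], [523.0, -3.0], [488.0, 146.0]]
scene cap 91 [ 0.5021 -0.0494  0.1024] [ 0.5021 -0.0493  0.1024]
```

Emit:
{"op": "move_arm", "data": {
  "series": [
    [[0.3,-3,0,0,0],[0.3,-7,0,0,0],[0.3,-11,0,0,0],[0.3,-15,0,0,0],[0.3,-20,0,0,0],[0.3,-25,0,0,0],[0.3,-30,0,0,0],[0.3,-35,0,0,0],[0.3,-38,0,0,0],[0.3,-40,0,0,0]]
  ]
}}

```text
time_s: 5.07
eef_pos: [0.4662, 0.113, 0.0063]
eef_rot: [0.0, 0.621, 0.784, 0.0]
wrist_force: [-0.5, 0.5, 0.3]
opening: 0.298
grasp_force: 0.3
```

```bash
python3 -c "
from h import *
to([.453,.175,.006],103.5)
look(3)"
```

```text
t 5.07 tcp [466.2 113.    6.3] yaw 103.2 q [-0.01  0.32  1.98 -0.    0.85 -0.24] F [-0.55  0.5   0.34] open 0.3
shift [63.3  1.3  0.3] turn -0.005
top 946 [[450.0, 60.0], [475.0, -49.0], [535.0, -35.0], [510.0, 74.0]]
top cap 124 [ 0.5044 -0.0472  0.1015] [ 0.5039 -0.0468  0.1016]
scene 735 [[436.0, 98.0], [464.0, -21.0], [524.0, -7.0], [496.0, 113.0]]
scene cap 92 [ 0.5019 -0.0494  0.1025] [ 0.5019 -0.0492  0.1023]
```

Emit:
{"op": "move_arm", "data": {
  "series": [
    [[0.3,-4,0,0,0],[0.3,-8,0,0,0],[0.3,-12,0,0,0],[0.3,-16,0,0,0],[0.3,-19,0,0,0],[0.3,-21,0,0,0],[0.3,-22,0,0,0],[0.3,-23,0,0,0],[0.3,-24,0,0,0],[0.3,-25,0,0,0]]
  ]
}}

```text
time_s: 6.0
eef_pos: [0.4717, 0.0893, 0.0063]
eef_rot: [-0.0, 0.621, 0.784, 0.0]
wrist_force: [0.6, -0.4, 1.0]
opening: 0.298
grasp_force: 0.3
```

```bash
python3 -c "
from h import *
to([.453,.175,.006],103.5)
look(4)"
```

```text
t 6.0 tcp [471.7  89.3   6.3] yaw 103.2 q [-0.06  0.32  1.98  0.    0.85 -0.29] F [ 0.63 -0.35  0.98] open 0.3
shift [87.7  1.4  0.3] turn -0.004
top 711 [[457.0, 28.0], [481.0, -73.0], [539.0, -60.0], [515.0, 42.0]]
top cap 122 [ 0.5043 -0.047   0.102 ] [ 0.504  -0.0466  0.1019]
scene 585 [[441.0, 75.0], [464.0, -23.0], [525.0, -9.0], [502.0, 89.0]]
scene cap 91 [ 0.5018 -0.05    0.1027] [ 0.502  -0.0495  0.1025]
```

Emit:
{"op": "move_arm", "data": {
  "series": [
    [[0.3,-0.3,0,0,0],[0.3,-0.6,0,0,0],[0.3,-0.9,0,0,0],[0.3,-1.2,0,0,0],[0.3,-1.5,0,0,0],[0.3,-1.8,0,0,0],[0.3,-2.1,0,0,0],[0.3,-2.4,0,0,0],[0.3,-2.7,0,0,0],[0.3,-3,0,0,0]]
  ]
}}

```text
time_s: 6.93
eef_pos: [0.4724, 0.0863, 0.0063]
eef_rot: [-0.0, 0.621, 0.784, -0.0]
wrist_force: [0.7, 1.4, -0.2]
opening: 0.297
grasp_force: 0.4
```

```bash
cat >> h.py <<'E'
def force(n=8):
    F=[]
    for _ in range(n):
        im,d=camera("top"); o=ctrl.get_obs(); F.append(o["wrist_force"])
    W=cloud("top",d); hsv=cv2.cvtColor(im,cv2.COLOR_BGR2HSV)
    y=(cv2.inRange(hsv,(22,120,90),(35,255,255))>0)&(np.abs(W[...,2]-.103)<.012)&(np.abs(W[...,1]+.05)<.04)
    F=np.array(F); u=np.array([-.23,.973,0]); print("t",round(o["time_s"],2),"tcp",np.round(o["eef_pos"]*1e3,1),"push",round((F@u).mean(),2),"sd",round((F@u).std(),2),"F",F.mean(0).round(2),"capz",W[y][:,2].mean().round(4))
E
python3 -c "
from h import *
force()"
```

```text
t 7.33 tcp [472.4  86.2   6.3] push 0.23 sd 0.43 F [-0.34  0.16  0.2 ] capz 0.1017
```

Emit:
{"op": "move_arm", "data": {
  "series": [
    [[0.3,-0.3,0,0,0],[0.3,-0.6,0,0,0],[0.3,-0.9,0,0,0],[0.3,-1.2,0,0,0],[0.3,-1.5,0,0,0],[0.3,-1.8,0,0,0],[0.3,-2.1,0,0,0],[0.3,-2.4,0,0,0],[0.3,-2.7,0,0,0],[0.3,-3,0,0,0]]
  ]
}}

```text
time_s: 8.17
eef_pos: [0.4731, 0.0834, 0.0063]
eef_rot: [0.0, 0.621, 0.784, 0.0]
wrist_force: [0.1, 0.7, 0.1]
opening: 0.303
grasp_force: 0.3
```

```bash
python3 -c "
from h import *
force()"
```

```text
t 8.57 tcp [473.1  83.4   6.3] push -0.1 sd 0.53 F [-0.36 -0.19  0.01] capz 0.1019
```

Emit:
{"op": "move_arm", "data": {
  "series": [
    [[0.3,-0.3,0,0,0],[0.3,-0.6,0,0,0],[0.3,-0.9,0,0,0],[0.3,-1.2,0,0,0],[0.3,-1.5,0,0,0],[0.3,-1.8,0,0,0],[0.3,-2.1,0,0,0],[0.3,-2.4,0,0,0],[0.3,-2.7,0,0,0],[0.3,-3,0,0,0]]
  ]
}}

```text
time_s: 9.4
eef_pos: [0.4737, 0.0805, 0.0063]
eef_rot: [-0.0, 0.621, 0.784, 0.0]
wrist_force: [0.3, 1.8, -0.2]
opening: 0.3
grasp_force: 0.8
```

```bash
python3 -c "
from h import *
force(6)"
```

```text
t 9.7 tcp [473.8  80.5   6.3] push 1.14 sd 0.36 F [-0.33  1.09  0.75] capz 0.1018
```

Emit:
{"op": "move_arm", "data": {
  "series": [
    [[0.3,-0.2,0,0,0],[0.3,-0.4,0,0,0],[0.3,-0.6,0,0,0],[0.3,-0.8,0,0,0],[0.3,-1,0,0,0],[0.3,-1.2,0,0,0],[0.3,-1.4,0,0,0],[0.3,-1.6,0,0,0],[0.3,-1.8,0,0,0],[0.3,-2,0,0,0]]
  ]
}}

```text
time_s: 10.53
eef_pos: [0.4742, 0.0786, 0.0063]
eef_rot: [-0.0, 0.621, 0.784, 0.0]
wrist_force: [-1.5, 2.9, 1.8]
opening: 0.298
grasp_force: 1.8
```

```bash
python3 -c "
from h import *
force(6)"
```

```text
t 10.83 tcp [474.2  78.6   6.3] push 3.42 sd 0.45 F [-0.72  3.34  1.77] capz 0.102
```

Contact is clear: the push force at rest rose from about 0 to 3.4 N over the last few mm. Next I back off and rise.

Emit:
{"op": "move_arm", "data": {
  "series": [
    [[0.3,1,0,0,0],[0.3,3,0,0,0],[0.3,6,0,0,0],[0.3,10,0,0,0],[0.3,15,0,0,0],[0.3,20,0,0,0],[0.3,25,0,0,0],[0.3,30,0,-5,0],[0.3,35,0,-20,0],[0.3,35,0,-45,0]]
  ]
}}

```text
time_s: 11.67
eef_pos: [0.4636, 0.1136, 0.0499]
eef_rot: [-0.002, 0.621, 0.784, -0.002]
wrist_force: [0.9, -0.4, -0.6]
opening: 0.298
grasp_force: 0.0
```

Emit:
{"op": "move_arm", "data": {
  "series": [
    [[0,0,0,-20,0],[0,0,0,-45,0],[0,0,0,-70,0],[0,0,0,-95,0],[0,0,0,-110,0],[0,0,0,-120,0],[0,0,0,-120,0],[0,0,0,-120,0],[0,0,0,-120,0],[0,0,0,-120,0]]
  ]
}}

```text
time_s: 12.5
eef_pos: [0.4652, 0.1126, 0.1698]
eef_rot: [-0.001, 0.621, 0.784, -0.001]
wrist_force: [0.4, -0.2, 0.2]
opening: -0.004
grasp_force: 0.0
```

```bash
python3 -c "
from h import *
look(5,('top','scene'))
look(5,('wrist',))
to([.503,-.048,.125],103.5)"
```

```text
top 1085 [[449.0, 62.0], [483.0, -84.0], [542.0, -70.0], [507.0, 76.0]]
top cap 123 [ 0.5041 -0.0471  0.1021] [ 0.504  -0.0467  0.1021]
scene 540 [[443.0, 74.0], [465.0, -22.0], [524.0, -8.0], [502.0, 88.0]]
scene cap 91 [ 0.5029 -0.0495  0.1029] [ 0.5022 -0.0496  0.1029]
wrist 1011 [[447.0, 62.0], [452.0, 40.0], [510.0, 54.0], [505.0, 76.0]]
wrist cap 0 [nan nan nan] [nan nan nan]
t 12.65 tcp [465.6 112.6 170.3] yaw 103.2 q [-0.01  0.03  1.9  -0.    1.21 -0.24] F [-0.19  0.25  0.35] open -0.0
shift [-164.9   -0.3   45.2] turn -0.005
  return _methods._mean(a, axis=axis, dtype=dtype,
  ret = um.true_divide(
h.py:32: RuntimeWarning: Mean of empty slice.
  Q=W[y]; print(n,"cap",len(Q),np.round(np.median(Q,0),4),np.round(Q.mean(0),4))
```

View pics/wrist5.png

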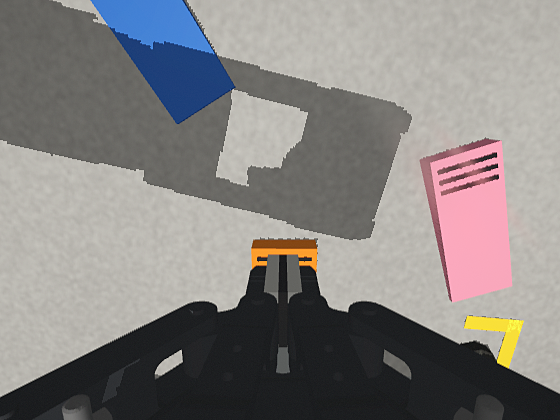

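The wrist view shows the wedge's back end at about (284,250), under the shut fingers, with the pink wedge untouched. The top view puts the wedge origin 44 mm behind the foot and 2 mm off centre.

Emit:
{"op": "move_arm", "data": {
  "series": [
    [[0,-15,0,0,0],[0,-35,0,0,0],[0,-60,0,0,0],[0,-85,0,0,0],[0,-110,0,0,0],[0,-135,0,0,0],[0,-155,0,15,0],[0,-165,0,30,0],[0,-165,0,45,0],[0,-165,0,55,0]]
  ]
}}

```text
time_s: 13.48
eef_pos: [0.5031, -0.0486, 0.1144]
eef_rot: [-0.001, 0.622, 0.783, -0.0]
wrist_force: [0.2, -0.8, 0.2]
opening: -0.0
grasp_force: 0.0
```

```bash
python3 -c "
from h import *
force(4)
to([.503,-.048,.1025],103.2)"
```

```text
t 13.68 tcp [503.9 -47.6 116.3] push 0.17 sd 0.43 F [-0.3   0.1  -0.39] capz nan
t 13.68 tcp [503.9 -47.6 116.3] yaw 103.3 q [-0.33  0.17  1.88  0.    1.1  -0.56] F [ 0.14 -0.38 -0.26] open 0.0
shift [-0.2 -1.  13.8] turn 0.001h.py:39: RuntimeWarning: Mean of empty slice.
  F=np.array(F); u=np.array([-.23,.973,0]); print("t",round(o["time_s"],2),"tcp",np.round(o["eef_pos"]*1e3,1),"push",round((F@u).mean(),2),"sd",round((F@u).std(),2),"F",F.mean(0).round(2),"capz",W[y][:,2].mean().round(4))
  ret = ret.dtype.type(ret / rcount)
```

Emit:
{"op": "move_arm", "data": {
  "series": [
    [[0,0,0,3,0],[0,0,0,6,0],[0,0,0,9,0],[0,0,0,10.5,0],[0,0,0,11.5,0],[0,0,0,12,0],[0,0,0,12.5,0],[0,0,0,13,0],[0,0,0,13,0],[0,0,0,13,0]]
  ]
}}

```text
time_s: 14.52
eef_pos: [0.5041, -0.048, 0.1033]
eef_rot: [0.0, 0.621, 0.784, 0.0]
wrist_force: [-1.0, -0.6, -0.2]
opening: -0.004
grasp_force: 0.0
```

Emit:
{"op": "move_arm", "data": {
  "series": [
    [[0,0,0,0.2,0],[0,0,0,0.4,0],[0,0,0,0.6,0],[0,0,0,0.8,0],[0,0,0,1,0],[0,0,0,1,0],[0,0,0,1,0],[0,0,0,1,0],[0,0,0,1,0],[0,0,0,1,0]]
  ]
}}

```text
time_s: 15.35
eef_pos: [0.5041, -0.048, 0.1026]
eef_rot: [0.0, 0.621, 0.784, 0.0]
wrist_force: [-1.9, 1.2, 4.7]
opening: 0.002
grasp_force: 2.7
```

Emit:
{"op": "move_arm", "data": {
  "series": [
    [[0,0,0,0.2,0],[0,0,0,0.4,0],[0,0,0,0.6,0],[0,0,0,0.6,0],[0,0,0,0.6,0],[0,0,0,0.6,0],[0,0,0,0.6,0],[0,0,0,0.6,0],[0,0,0,0.6,0],[0,0,0,0.6,0]]
  ]
}}

```text
time_s: 16.18
eef_pos: [0.5041, -0.048, 0.1025]
eef_rot: [0.0, 0.621, 0.784, -0.0]
wrist_force: [-5.3, 1.3, 10.1]
opening: -0.003
grasp_force: 4.9
```

```bash
python3 -c "
from h import *
force(8)" 2>/dev/null
```

```text
t 16.58 tcp [504.1 -48.  102.5] push 1.69 sd 0.33 F [-4.01  0.79  9.5 ] capz nan
```

The cap took about 9.5 N for over a second and went down only about 0.1 mm, so the tray no longer rocks. Releasing now.

Emit:
{"op": "move_arm", "data": {
  "series": [
    [[0,0,0,-0.5,0],[0,0,0,-1,0],[0,0,0,-2,0],[0,0,0,-5,0],[0,0,0,-15,0],[0,0,0,-35,0],[0,0,0,-60,0],[0,20,0,-80,0],[0,45,0,-100,0],[0,75,0,-110,0]]
  ]
}}

```text
time_s: 17.42
eef_pos: [0.4883, 0.0246, 0.2153]
eef_rot: [0.002, 0.622, 0.783, 0.001]
wrist_force: [1.0, -0.9, 0.4]
opening: -0.002
grasp_force: 0.0
```

Emit:
{"op": "move_arm", "data": {
  "series": [
    [[0,20,0,0,0],[0,45,0,0,0],[0,70,0,0,0],[0,95,0,0,0],[0,115,0,0,0],[0,125,0,0,0],[0,130,0,0,0],[0,130,0,0,0],[0,130,0,0,0],[0,130,0,0,0]]
  ]
}}

```text
time_s: 18.25
eef_pos: [0.4575, 0.1507, 0.2118]
eef_rot: [0.0, 0.621, 0.784, -0.0]
wrist_force: [0.7, -0.2, 0.4]
opening: 0.001
grasp_force: 0.0
```

```bash
python3 -c "
from h import *
look(6)
to([.503,-.048,.1025],103.2)
im=cv2.imread('pics/scene6.png')[170:340,130:340]; cv2.imwrite('pics/crop6.png',cv2.resize(im,None,fx=3.5,fy=3.5,interpolation=3))"
```

```text
top 1096 [[449.0, 61.0], [483.0, -84.0], [542.0, -70.0], [508.0, 75.0]]
top cap 123 [ 0.5041 -0.0471  0.1019] [ 0.504  -0.0467  0.1019]
scene 540 [[445.0, 62.0], [466.0, -24.0], [525.0, -9.0], [504.0, 76.0]]
scene cap 91 [ 0.5024 -0.0496  0.1029] [ 0.5021 -0.0496  0.1028]
t 18.35 tcp [457.4 150.6 211.7] yaw 103.2 q [ 0.07 -0.01  1.86 -0.    1.3  -0.16] F [-0.16  0.4  -0.25] open -0.0
shift [-203.8   -0.8  109.2] turn -0.001
```

View pics/crop6.png

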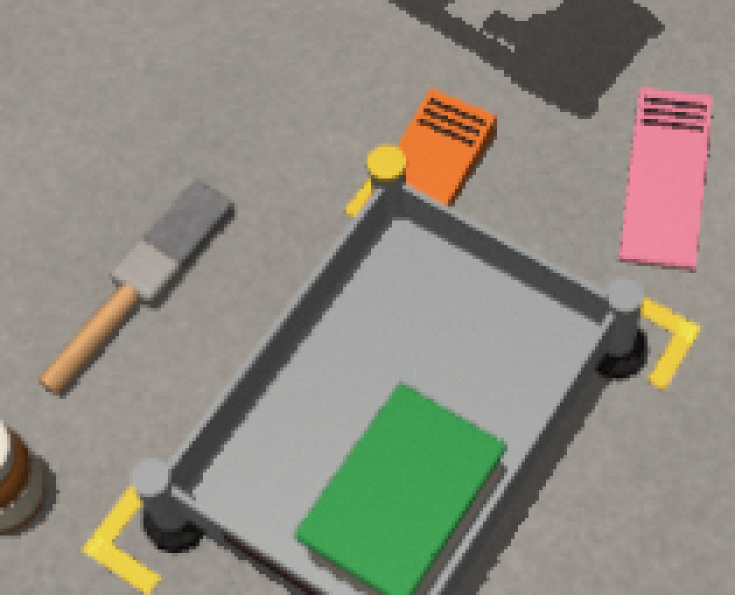

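View pics/top6.png

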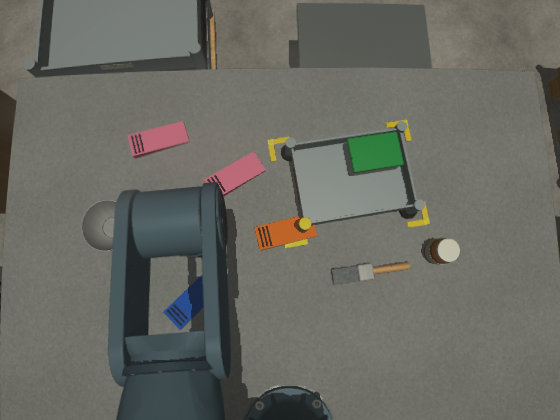

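The crop shows the wedge under the yellow-capped post at about (390,170), with the tray still in its cups. In the top view the wedge at (285,233) is in the same place as before the press, and the bowl, jar and brush have not moved.

```bash
python3 -c "
from h import *
print(order.hand_in())"
```

```text
the job is handed in; nothing more can be done
None
```

The orange wedge is snug under the yellow-capped post, the cap was pressed at about 9.5 N for over a second with only 0.1 mm of give, the arm is clear of everything, and the job was handed in at about 18 s (no verdict was returned).

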